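# Take the fuse carrier out of the pump control unit

### The arm

A 7-joint arm with a two-finger parallel gripper is mounted at the origin on a cart in front of the work surface, level with it; the furniture and walls round the work are solid. World frame = base frame: x ahead of the robot, y to its left, z up, the work surface at z = 0. Lengths are in m, angles in rad, forces in N, time in s.
With the tool pointing down it reaches from about 0.4 to 0.85 m from the base axis. Payload 4.5 kg.
Tool frame: the origin (TCP) lies midway between the tips of the shut fingers; the grasp point (between the pads) lies 19 mm behind it; z points along the fingers, y is the line along which they close (so a half turn about z gives the same grasp; the last joint's range is limited). The gripper opens to 88 mm and grips with 3 to 60 N. Pads are 18 mm wide; open, the fingers measure 123 mm over their backs; the gripper's body (75 mm by 187 mm) begins 45 mm behind the grasp point.
Start: joints at [1.186, 0.689, -0.195, 1.565, 0.157, 0.902, -0.215], TCP at [0.254, -0.571, 0.239] pointing down, gripper open.
Joint ranges: [-3.01, 3.01], [-0.46, 2.08], [-1.47, 1.51], [0.13, 2.56], [-1, 4.14], [0.04, 2.09], [-2.66, 2.66]. Speed limits (rad/s): [2.57, 2.57, 3.14, 3.14, 3.14, 3.14, 3.14].

### API

Orientations are given as a unit quaternion [x, y, z, w].
In Python, from plant import get_state, viewer, workorder gives the robot as it stands. The module is installed in compiled form; this text tells all that it offers.
- The arm moves only by the tool step_arm, never from a script. Its argument "motion" is a list of rows, each an object of numbers: "wx", "wy", "wz": the turn, a rotation vector about the tool's x, y, z each as a share of 180 degrees, from -1 to 1; "dx", "dy", "dz": the shift along the tool's x, y, z each as a share of 8 cm, from -1 to 1; "claw": the finger opening in mm, from 0 to 88.1. A call has 1 to 8 rows; each row is the pose to reach, as a shift and turn from the pose commanded when the call began, along the tool's axes at that moment, turning the shorter way round; what a row does not reach only later rows make up. A row lasts 1/10 s, in which the tool goes at most 50 mm and 8.59 degrees, less where a joint would pass 70% of its speed; a pose out of reach is approached as far as the arm can. A call with a number of a shift or a turn outside -1 to 1 is refused whole. A call with a gripper value outside its range is refused whole. The fingers move at their own pace and stop on an object; "force" is the grip in N (left out, the last holds). Time passes only in rows, so rows that repeat a pose let the fingers close. It gives the time, the measured TCP pose, the force, the opening and the grip force at its end, in the units of the state.
- get_state(): the state, without advancing time (a new reading comes with each control period).
- viewer.snapshot(name): name is "scene" or "top" or "wrist"; returns (picture, depth): 384x512x3 uint8, red, green, blue; 384x512 float32, m along the optical axis (not along the pixel's ray), 0 where there is no reading.
- viewer.calibration(name): a dict with "vfov" (degrees; the focal length in pixels is half the picture's height over the tangent of half this angle, whatever the lens; pixels are square), "cx", "cy" (the principal point, pixels), "extrinsics" (4x4, takes a point from camera to world coordinates). Camera axes: x right, y down, z forward; pixel columns grow to the right and rows downward; lengths in m; the calibration is good to about 2 mm. A picture is of the moment at which its call begins: read the wrist's pose just before it. calibration takes no time and is no camera call; for the wrist camera it gives the pose at the moment of the call.
- workorder.finish_job(): hands the job in; it is judged then, once.
The state is a dict: "clock": time; "q": joint angles; "qd": joint speeds; "joint_torque": joint torques, N m; "tool_pos": TCP position; "eef_rot": TCP orientation; "contact_force": force on the tool from outside, world axes, zero at the start; "moment": the same for the moment, N m; "opening": opening from 0.0 (shut) to 1.0 (fully open); "finger_force": force on a finger pad.
Only numpy, scipy, OpenCV 4.12 (cv2) and the standard library are available. Lean on these libraries where they do the work, as an engineer would, in place of code of your own. Each camera call takes 0.05 s, during which the arm holds its last target. There are 200 camera calls.

### The job

Take the large fuse carrier out of the grey control unit: grip its wing, push it down against its spring, twist it anticlockwise (seen from above) by a sixth of a turn to free it from its catch, and lift it out. Then put it down gently inside the dark tray and let go of it.

Things in the scene. Friction and masses are not known exactly. Their poses are not given: they have to be found in the camera images.
- control_unit: Grey box fixed on the worktop, 120 mm along its x, 170 along its y, flat top 52 mm up; origin at the centre of its underside, z up. Short cable glands on its +x side. On top, 35 mm off the middle towards +y, sits the large fuse carrier. 45 mm off the middle towards -y is a much smaller one (30 mm disc, 26 mm wing, 14 mm tall in all) that is not wanted and does not move.
- holder (a point): Centre of the large holder's hole, in the unit's top face; axes as the unit's. To free the carrier: push it down 6 to 11 mm (4.5 N to start, 7 N at 8 mm, bottoms at 12), turn it 60 degrees anticlockwise from above till its wing is parallel to the unit's x (within 12 degrees; a stop lies 12 beyond), lift straight up: out after 12 mm above the locked height. It turns only when pushed.
- carrier_grip (a point): Where to grip the large black fuse carrier (loose, 40 to 85 g): on its axis, in its wing, 11 mm below the wing's top. The wing is an upright bar 46 mm long along this point's x, 14 thick along its y, 33 tall, on a 52 mm round flange 5 mm thick whose top is 22 mm below this point. Locked: this point 39 mm above the unit's top, the wing 60 degrees clockwise (from above) of the unit's x.
- carrier_mid (a point): Middle of the same fuse carrier, on its axis: 30 mm above its foot, 30 below its wing's top; same axes. Under the flange is a round stem 18 mm thick and 22 long with a 40 mm cross pin at its foot, parallel to the wing. Locked, the foot is 10 mm below the unit's top and a 12 mm gap shows under the flange.
- tray: Dark grey open tray fixed on the worktop, 160 mm along its x, 270 along its y inside, thin walls 34 mm tall, floor 2 mm; origin at the centre of its underside, z up. A small screwdriver (141 mm, handle 20 thick) lies in it along its y, 50 mm off the middle on the +x side, and may stay there.
Mind the look-alikes: they are no part of the job. Of the things shaped like the part that bears carrier_grip, the black one is meant.

How it is judged:
On the way, in this order (a step that is already met when the one before it is completed fails the run):
1. the large fuse carrier, still at its locked angle (turned less than 20 degrees), has been pushed down at least 4 mm (z of carrier_mid in the frame of holder below 0.016 m and angle between the x axis of carrier_grip and the x axis of holder, either way round above 0.7 rad and horizontal distance between carrier_mid and holder below 0.012 m), for 0.05 s.
2. the large fuse carrier, still in its holder, has been turned out of its catch (wing within 20 degrees of the unit's x axis) (angle between the x axis of carrier_grip and the x axis of holder, either way round below 0.35 rad and horizontal distance between carrier_mid and holder below 0.012 m and z of carrier_mid in the frame of holder below 0.03 m), for 0.05 s.
At the end, for the whole second after the job is handed in: the large fuse carrier lies or stands at rest inside the tray: its middle within the tray's walls and less than 45 mm above the tray's underside (x of carrier_mid in the frame of tray between -0.078 and 0.078 m and y of carrier_mid in the frame of tray between -0.133 and 0.133 m and z of carrier_mid in the frame of tray below 0.045 m and linear speed of fuse_carrier below 0.03 m/s); the robot touches nothing.
It fails at once if the fuse carrier is dropped or thrown (faster than 1.2 m/s) (linear speed of fuse_carrier above 1.2 m/s).
It also fails if it takes over 38 s, if anything falls off the work surface, if the arm or the gripper's body presses on something with over 40 N, if the wrist force passes 120 N, or if a joint passes its speed limit or range.

## Working session

There is one attempt and no reset: what is moved stays moved. The work goes in short steps, Python scripts to look and compute and a tool call to move; the robot and the scene stay as the last step left them, time stands still between calls to the robot, and variables do not carry over. Pictures are saved under pics/ and viewed, at most 10 in all, crops included, and the job is handed in when it is done.

Besides the shell and the picture viewer there is one more tool, called after "Emit:" as name(argument=value, ...), one argument or row to a line, values as JSON. step_arm: Moves the arm, as the interface text tells. Shift numbers are shares of 8 cm and turn numbers shares of 180 degrees, none past 1 either way. Its arguments: {"type":"object","properties":{"motion":{"type":"array","items":{"type":"object","properties":{"wx":{"type":"number","minimum":-1,"maximum":1},"wy":{"type":"number","minimum":-1,"maximum":1},"wz":{"type":"number","minimum":-1,"maximum":1},"dx":{"type":"number","minimum":-1,"maximum":1},"dy":{"type":"number","minimum":-1,"maximum":1},"dz":{"type":"number","minimum":-1,"maximum":1},"claw":{"type":"number"}}}},"force":{"type":"number"}},"required":["motion"]}

```bash
mkdir -p pics; cat > h.py <<'E'
import numpy as np, cv2
from plant import get_state, viewer, workorder
from scipy.spatial.transform import Rotation as R
def snap(n,f=None):
    c=viewer.calibration(n); im,d=viewer.snapshot(n)
    if f: cv2.imwrite('pics/'+f,im[:,:,::-1])
    return im,d,c
def pts(d,c):
    f=192/np.tan(np.radians(c['vfov'])/2); v,u=np.mgrid[:384,:512]
    P=np.stack([(u-c['cx'])/f*d,(v-c['cy'])/f*d,d],-1); E=np.array(c['extrinsics'])
    P=P@E[:3,:3].T+E[:3,3]; P[d==0]=np.nan; return P
E
python3 - <<'E'
from h import *
s=get_state(); print(s)
ims=[]
for n in('top','scene','wrist'):
    im,d,c=snap(n); np.savez(n,im=im,d=d,P=pts(d,c)); ims.append(im); print(n,c['vfov'],c['cx'],c['cy'],np.round(c['extrinsics'],3).tolist(), (d>0).mean())
a=cv2.resize(ims[0],(800,600)); cv2.imwrite('pics/top.png',a[:,:,::-1])
cv2.imwrite('pics/sw.png',cv2.resize(np.hstack(ims[1:]),(800,300))[:,:,::-1])
E
```

```text
{'clock': 0.0, 'q': array([ 1.18581074,  0.68998501, -0.19453046,  1.56636862,  0.15730675,
        0.90249567, -0.21509897]), 'qd': array([-6.24590690e-05,  1.08578468e-03, -1.25641160e-03,  4.17582085e-04,
        4.16511973e-04, -4.50355095e-05, -9.16732739e-04]), 'joint_torque': array([-1.13977853e-05, -5.27559757e+01, -1.26692254e+00, -1.53428489e+01,
       -5.26483054e-02,  6.47773777e-03,  1.94255995e-04]), 'tool_pos': array([ 0.25385458, -0.5704162 ,  0.23790327]), 'eef_rot': array([ 9.78145936e-01,  2.07917435e-01, -2.57112614e-04, -8.95228712e-04]), 'contact_force': array([ 0.91984272, -0.42875136,  0.01221978]), 'moment': array([-0.01707049,  0.00872658, -0.04783873]), 'finger_force': 0.0, 'opening': 1.001290846897693}
top 47.20253774217018 255.91952455923754 188.35871588833848 [[0.018, -0.993, 0.115, 0.391], [-1.0, -0.019, -0.006, 0.103], [0.008, -0.115, -0.993, 1.104], [0.0, 0.0, 0.0, 1.0]] 0.9960784912109375
scene 47.20894989759353 256.77746206665375 184.1495770893325 [[-0.614, -0.617, 0.492, -0.031], [-0.789, 0.475, -0.389, 0.535], [0.007, -0.627, -0.779, 0.932], [0.0, 0.0, 0.0, 1.0]] 0.9962310791015625
wrist 61.81628817024262 246.46226098817212 192.86942549364056 [[0.407, -0.874, -0.264, 0.322], [-0.913, -0.39, -0.117, -0.54], [-0.001, 0.289, -0.957, 0.385], [0.0, 0.0, 0.0, 1.0]] 0.9960479736328125
```

View pics/top.png

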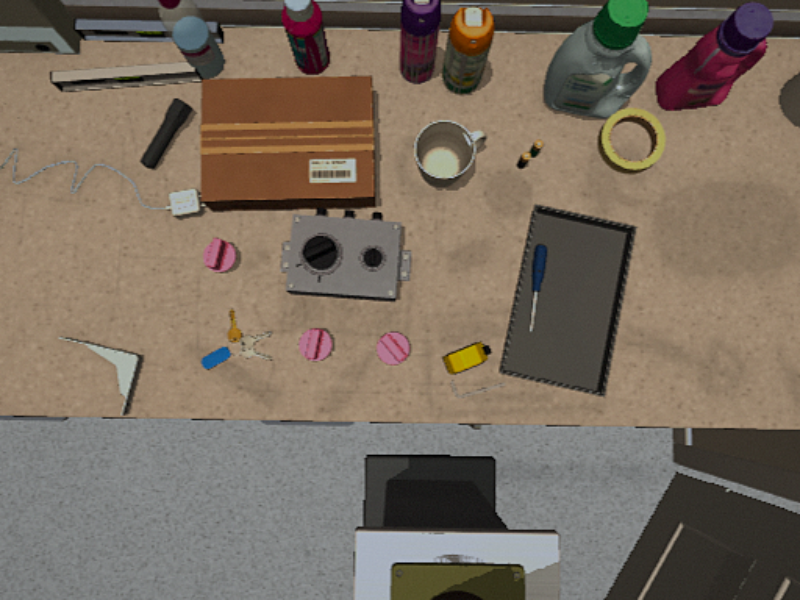

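View pics/sw.png

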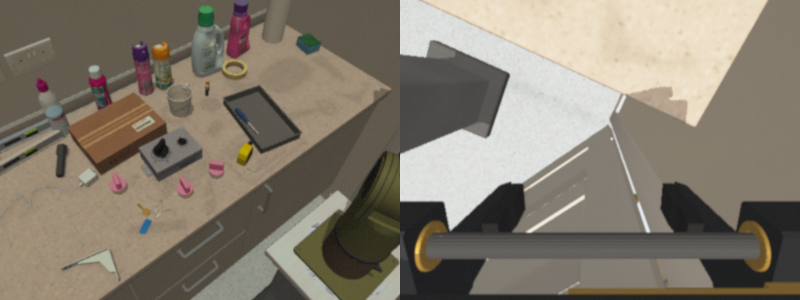

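The top view (800x600) shows the unit near (345,255) with its glands towards +x and the black carrier at (320,252). The small carrier is at (373,258). The tray is at (568,300) with the screwdriver on its left (world +y) side. Next I measure these.

```bash
python3 - <<'E'
from h import *
z=np.load('top.npz'); P=z['P']; im=z['im'].astype(int); s=512/800
def box(m,name):
    m=m.astype(np.uint8); n,l,st,_=cv2.connectedComponentsWithStats(m); k=1+np.argmax(st[1:,4]); q=P[l==k]
    r=cv2.minAreaRect(q[:,:2].astype(np.float32)); print(name,len(q),np.round(r[0],4),np.round(r[1],4),round(r[2],1),'med z',np.round(np.median(q[:,2]),4), 'zmax',q[:,2].max()); return q
v,u=np.mgrid[:384,:512]
def win(u0,u1,v0,v1): return (u>u0*s)&(u<u1*s)&(v>v0*s)&(v<v1*s)
Z=P[:,:,2]
box(win(270,425,200,310)&(Z>.044)&(Z<.06),'unit top')
box(win(270,425,200,310)&(Z>.080),'wing')
q=P[win(270,425,200,310)&(Z>.083)]; print(np.percentile(q,[5,50,95],axis=0))
box(win(295,345,225,280)&(Z>.060)&(Z<.078),'flange')
box(win(360,390,240,275)&(Z>.058),'small')
box(win(490,645,195,405)&(Z>.02),'tray walls')
box(win(490,645,195,405)&(im.max(2)<90)&(Z<.02),'floor')
E
```

```text
unit top 3043 [0.5721 0.1867] [0.1705 0.1206] 86.9 med z 0.0526 zmax 0.05996936883051207
wing 149 [0.5738 0.221 ] [0.0154 0.0445] 28.5 med z 0.1015 zmax 0.10721492848260383
[[0.56124762 0.20215243 0.0879398 ]
 [0.57308807 0.22043787 0.10151807]
 [0.58462124 0.23833877 0.10495086]]
flange 145 [0.5663 0.2165] [0.0315 0.0508] 31.4 med z 0.0693 zmax 0.07760026884520488
small 44 [0.5691 0.1403] [0.0135 0.0259] 69.3 med z 0.0646 zmax 0.06943479000252317
tray walls 1045 [ 0.5144 -0.1682] [0.1671 0.277 ] 78.2 med z 0.0336 zmax 0.04003958174113054
floor 6284 [ 0.5148 -0.171 ] [0.1526 0.2652] 78.3 med z 0.0029 zmax 0.019918424260732426
```

Emit:
step_arm(
  motion=[
    {"dx": 0.4,"dy": -0.4,"claw": 60},
    {"dx": 0.8,"dy": -0.8,"claw": 60},
    {"dx": 1,"dy": -1,"claw": 60},
  ],
  force=40,
)

```text
$.motion[0]: bad value
```

Emit:
step_arm(
  motion=[
    {"dx": 0.4,"dy": -0.4,"claw": 60},
    {"dx": 0.8,"dy": -0.8,"claw": 60},
    {"dx": 1,"dy": -1,"claw": 60},
  ],
)

```text
$.motion[0]: bad value
```

Emit:
step_arm(
  motion=[
    {"dx": 1,"dy": -1,"dz": 0,"wx": 0,"wy": 0,"wz": 0,"claw": 60},
    {"dx": 1,"dy": -1,"dz": 0,"wx": 0,"wy": 0,"wz": 0,"claw": 60},
    {"dx": 1,"dy": -1,"dz": 0,"wx": 0,"wy": 0,"wz": 0,"claw": 60},
  ],
  force=40,
)

```text
clock: 0.45
tool_pos: [0.2974, -0.4594, 0.2385]
eef_rot: [0.977, 0.211, 0.001, -0.002]
contact_force: [0.4, -0.3, 0.2]
opening: 0.75
finger_force: 0.0
```

Emit:
step_arm(
  motion=[
    {"dx": 1,"dy": -1,"dz": 0,"wx": 0,"wy": 0,"wz": 0,"claw": 60},
    {"dx": 1,"dy": -1,"dz": 0,"wx": 0,"wy": 0,"wz": 0,"claw": 60},
    {"dx": 1,"dy": -1,"dz": 0,"wx": 0,"wy": 0,"wz": 0,"claw": 60},
  ],
)

```text
clock: 0.75
tool_pos: [0.3374, -0.3545, 0.2388]
eef_rot: [0.977, 0.212, 0.001, -0.002]
contact_force: [0.5, -0.0, 0.5]
opening: 0.682
finger_force: 0.0
```

Emit:
step_arm(
  motion=[
    {"dx": 1,"dy": -1,"dz": 0,"wx": 0,"wy": 0,"wz": 0,"claw": 60},
    {"dx": 1,"dy": -1,"dz": 0,"wx": 0,"wy": 0,"wz": 0,"claw": 60},
    {"dx": 1,"dy": -1,"dz": 0,"wx": 0,"wy": 0,"wz": 0,"claw": 60},
  ],
)

```text
clock: 1.05
tool_pos: [0.3778, -0.2497, 0.2388]
eef_rot: [0.977, 0.211, 0.001, -0.001]
contact_force: [-0.2, -0.3, 0.2]
opening: 0.682
finger_force: 0.0
```

Emit:
step_arm(
  motion=[
    {"dx": 1,"dy": -1,"dz": 0,"wx": 0,"wy": 0,"wz": 0,"claw": 60},
    {"dx": 1,"dy": -1,"dz": 0,"wx": 0,"wy": 0,"wz": 0,"claw": 60},
    {"dx": 1,"dy": -1,"dz": 0,"wx": 0,"wy": 0,"wz": 0,"claw": 60},
  ],
)

```text
clock: 1.35
tool_pos: [0.4188, -0.1443, 0.2389]
eef_rot: [0.977, 0.211, 0.001, -0.001]
contact_force: [0.7, -0.5, 0.2]
opening: 0.681
finger_force: 0.0
```

Emit:
step_arm(
  motion=[
    {"dx": 1,"dy": -1,"dz": 0,"wx": 0,"wy": 0,"wz": -0.38,"claw": 60},
    {"dx": 1,"dy": -1,"dz": 0,"wx": 0,"wy": 0,"wz": -0.38,"claw": 60},
    {"dx": 1,"dy": -1,"dz": 0,"wx": 0,"wy": 0,"wz": -0.38,"claw": 60},
    {"dx": 1,"dy": -1,"dz": 0,"wx": 0,"wy": 0,"wz": -0.38,"claw": 60},
    {"dx": 1,"dy": -1,"dz": 0,"wx": 0,"wy": 0,"wz": -0.38,"claw": 60},
    {"dx": 1,"dy": -1,"dz": 0,"wx": 0,"wy": 0,"wz": -0.38,"claw": 60},
    {"dx": 1,"dy": -1,"dz": 0,"wx": 0,"wy": 0,"wz": -0.38,"claw": 60},
    {"dx": 1,"dy": -1,"dz": 0,"wx": 0,"wy": 0,"wz": -0.38,"claw": 60},
  ],
)

```text
clock: 2.15
tool_pos: [0.4574, -0.0443, 0.2386]
eef_rot: [0.691, 0.723, -0.0, 0.0]
contact_force: [-0.7, 0.4, -0.6]
opening: 0.682
finger_force: 0.0
```

Emit:
step_arm(
  motion=[
    {"dx": 1,"dy": 0.5,"dz": 0,"wx": 0,"wy": 0,"wz": -0.137,"claw": 60},
    {"dx": 1,"dy": 0.5,"dz": 0,"wx": 0,"wy": 0,"wz": -0.137,"claw": 60},
    {"dx": 1,"dy": 0.5,"dz": 0,"wx": 0,"wy": 0,"wz": -0.137,"claw": 60},
  ],
)

```text
clock: 2.45
tool_pos: [0.4967, 0.0439, 0.2394]
eef_rot: [0.517, 0.856, 0.003, 0.001]
contact_force: [-0.3, -0.3, -0.8]
opening: 0.683
finger_force: 0.0
```

Emit:
step_arm(
  motion=[
    {"dx": 0.79,"dy": 0.96,"dz": 0,"wx": 0,"wy": 0,"wz": 0,"claw": 60},
    {"dx": 0.79,"dy": 0.96,"dz": 0,"wx": 0,"wy": 0,"wz": 0,"claw": 60},
    {"dx": 0.79,"dy": 0.96,"dz": 0,"wx": 0,"wy": 0,"wz": 0,"claw": 60},
  ],
)

```text
clock: 2.75
tool_pos: [0.5358, 0.1372, 0.2393]
eef_rot: [0.519, 0.855, 0.004, -0.0]
contact_force: [-0.8, -1.6, 0.3]
opening: 0.683
finger_force: 0.0
```

Emit:
step_arm(
  motion=[
    {"dx": 0.79,"dy": 0.96,"dz": 0,"wx": 0,"wy": 0,"wz": 0,"claw": 60},
    {"dx": 0.79,"dy": 0.96,"dz": 0,"wx": 0,"wy": 0,"wz": 0,"claw": 60},
    {"dx": 0.79,"dy": 0.96,"dz": 0,"wx": 0,"wy": 0,"wz": 0,"claw": 60},
    {"dx": 0.79,"dy": 0.96,"dz": 0,"wx": 0,"wy": 0,"wz": 0,"claw": 60},
    {"dx": 0.79,"dy": 0.96,"dz": 0,"wx": 0,"wy": 0,"wz": 0,"claw": 60},
  ],
)

```text
clock: 3.25
tool_pos: [0.5731, 0.2185, 0.2382]
eef_rot: [0.523, 0.852, -0.001, 0.0]
contact_force: [-0.3, -0.9, -0.3]
opening: 0.683
finger_force: 0.0
```

```bash
python3 - <<'E'
from h import *
T=np.load('top.npz')['P']; b=T[(T[...,0]>.63)&(T[...,0]<.7)&(T[...,1]>.12)&(T[...,1]<.33)&(T[...,2]>.03)]; print('box z,x near',np.nanpercentile(b[:,2],[50,99]),np.nanmin(b[:,0]))
s=get_state(); print(s['tool_pos'],R.from_quat(s['eef_rot']).as_matrix().round(3).tolist(),s['q'].round(2))
im,d,c=snap('wrist','w1.png'); P=pts(d,c); Z=P[...,2]
near=np.hypot(P[...,0]-.574,P[...,1]-.2215)<.035
m=near&(Z>.094)&(Z<.107); q=P[m]
r=cv2.minAreaRect(q[:,:2].astype(np.float32)); print('wing',len(q),r,np.median(q[:,2]),q[:,:2].mean(0))
m=near&(Z>.060)&(Z<.075); q=P[m]; print('flange',len(q),cv2.minEnclosingCircle(q[:,:2].astype(np.float32)),np.median(q[:,2]))
E
```

```text
box z,x near [0.0688847  0.07394697] 0.6300583851522736
[0.57308154 0.21852209 0.23815354] [[-0.453, 0.892, -0.001], [0.892, 0.453, -0.003], [-0.002, -0.002, -1.0]] [-0.12  0.72 -0.58  1.59  0.45  0.97 -0.38]
wing 761 ((0.574291467666626, 0.22088824212551117), (0.014856649562716484, 0.04547063261270523), 26.73472023010254) 0.10295327224803891 [0.5736435  0.22191748]
flange 1273 ((0.5743210315704346, 0.22065699100494385), 0.025843719020485878) 0.07022604931741028
```

View pics/w1.png

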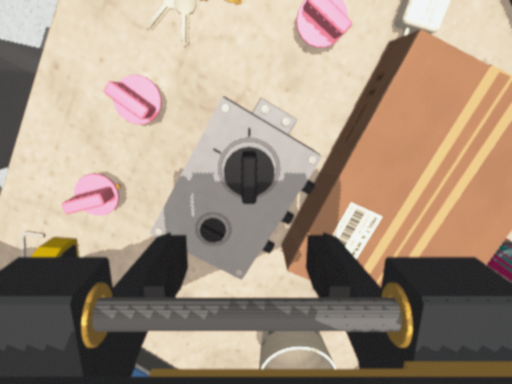

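The wrist view shows the black wing upright at (249,172), midway between the fingers and lined up with them. It measures 45x15 mm, centred at (0.5743, 0.2209), which agrees with the unit. I'll go down and grip.

Emit:
step_arm(
  motion=[
    {"dx": 0.02,"dy": 0.027,"dz": 0.5,"wx": 0,"wy": 0,"wz": 0,"claw": 60},
    {"dx": 0.02,"dy": 0.027,"dz": 1,"wx": 0,"wy": 0,"wz": 0,"claw": 60},
    {"dx": 0.02,"dy": 0.027,"dz": 1,"wx": 0,"wy": 0,"wz": 0,"claw": 60},
  ],
)

```text
clock: 3.6
tool_pos: [0.5712, 0.2191, 0.1542]
eef_rot: [0.523, 0.852, -0.005, -0.002]
contact_force: [-0.1, -0.5, 0.3]
opening: 0.68
finger_force: 0.0
```

Emit:
step_arm(
  motion=[
    {"dx": 0,"dy": 0,"dz": 0.4,"wx": 0,"wy": 0,"wz": 0,"claw": 45},
    {"dx": 0,"dy": 0,"dz": 0.8,"wx": 0,"wy": 0,"wz": 0,"claw": 40},
    {"dx": 0,"dy": 0,"dz": 0.8,"wx": 0,"wy": 0,"wz": 0,"claw": 40},
    {"dx": 0,"dy": 0,"dz": 0.8,"wx": 0,"wy": 0,"wz": 0,"claw": 40},
    {"dx": 0,"dy": 0,"dz": 0.8,"wx": 0,"wy": 0,"wz": 0,"claw": 40},
  ],
)

```text
clock: 4.1
tool_pos: [0.5756, 0.224, 0.0972]
eef_rot: [0.522, 0.853, 0.002, 0.001]
contact_force: [0.5, -0.7, -0.2]
opening: 0.454
finger_force: 0.0
```

Emit:
step_arm(
  motion=[
    {"dx": -0.025,"dy": -0.03,"dz": 0.15,"wx": 0,"wy": 0,"wz": 0,"claw": 40},
    {"dx": -0.025,"dy": -0.03,"dz": 0.29,"wx": 0,"wy": 0,"wz": 0,"claw": 40},
    {"dx": -0.025,"dy": -0.03,"dz": 0.29,"wx": 0,"wy": 0,"wz": 0,"claw": 40},
    {"dx": -0.025,"dy": -0.03,"dz": 0.29,"wx": 0,"wy": 0,"wz": 0,"claw": 40},
    {"dx": -0.025,"dy": -0.03,"dz": 0.29,"wx": 0,"wy": 0,"wz": 0,"claw": 40},
  ],
)

```text
clock: 4.6
tool_pos: [0.5729, 0.2209, 0.0716]
eef_rot: [0.522, 0.853, 0.0, -0.0]
contact_force: [-0.4, 0.2, -0.3]
opening: 0.454
finger_force: 0.0
```

Emit:
step_arm(
  motion=[
    {"dx": 0,"dy": 0.01,"dz": -0.01,"wx": 0,"wy": 0,"wz": 0,"claw": 0},
    {"dx": 0,"dy": 0.01,"dz": -0.01,"wx": 0,"wy": 0,"wz": 0,"claw": 0},
    {"dx": 0,"dy": 0.01,"dz": -0.01,"wx": 0,"wy": 0,"wz": 0,"claw": 0},
    {"dx": 0,"dy": 0.01,"dz": -0.01,"wx": 0,"wy": 0,"wz": 0,"claw": 0},
    {"dx": 0,"dy": 0.01,"dz": -0.01,"wx": 0,"wy": 0,"wz": 0,"claw": 0},
    {"dx": 0,"dy": 0.01,"dz": -0.01,"wx": 0,"wy": 0,"wz": 0,"claw": 0},
  ],
  force=45,
)

```text
clock: 5.2
tool_pos: [0.5737, 0.2211, 0.0725]
eef_rot: [0.522, 0.853, 0.0, 0.0]
contact_force: [0.4, 0.4, 1.4]
opening: 0.154
finger_force: 45.0
```

Gripped at an opening of 13.6 mm. I'll push down about 9 mm.

Emit:
step_arm(
  motion=[
    {"dx": 0,"dy": 0,"dz": 0.03,"wx": 0,"wy": 0,"wz": 0,"claw": 0},
    {"dx": 0,"dy": 0,"dz": 0.06,"wx": 0,"wy": 0,"wz": 0,"claw": 0},
    {"dx": 0,"dy": 0,"dz": 0.09,"wx": 0,"wy": 0,"wz": 0,"claw": 0},
    {"dx": 0,"dy": 0,"dz": 0.11,"wx": 0,"wy": 0,"wz": 0,"claw": 0},
    {"dx": 0,"dy": 0,"dz": 0.11,"wx": 0,"wy": 0,"wz": 0,"claw": 0},
    {"dx": 0,"dy": 0,"dz": 0.11,"wx": 0,"wy": 0,"wz": 0,"claw": 0},
  ],
)

```text
clock: 5.8
tool_pos: [0.5737, 0.2211, 0.0638]
eef_rot: [0.522, 0.853, 0.0, 0.0]
contact_force: [-0.4, -1.2, 6.3]
opening: 0.153
finger_force: 45.0
```

Emit:
step_arm(
  motion=[
    {"dx": 0,"dy": 0,"dz": 0,"wx": 0,"wy": 0,"wz": -0.045,"claw": 0},
    {"dx": 0,"dy": 0,"dz": 0,"wx": 0,"wy": 0,"wz": -0.09,"claw": 0},
    {"dx": 0,"dy": 0,"dz": 0,"wx": 0,"wy": 0,"wz": -0.135,"claw": 0},
    {"dx": 0,"dy": 0,"dz": 0,"wx": 0,"wy": 0,"wz": -0.18,"claw": 0},
    {"dx": 0,"dy": 0,"dz": 0,"wx": 0,"wy": 0,"wz": -0.225,"claw": 0},
    {"dx": 0,"dy": 0,"dz": 0,"wx": 0,"wy": 0,"wz": -0.27,"claw": 0},
    {"dx": 0,"dy": 0,"dz": 0,"wx": 0,"wy": 0,"wz": -0.31,"claw": 0},
    {"dx": 0,"dy": 0,"dz": 0,"wx": 0,"wy": 0,"wz": -0.335,"claw": 0},
  ],
)

```text
clock: 6.6
tool_pos: [0.5741, 0.2205, 0.0638]
eef_rot: [0.021, 1.0, -0.0, 0.0]
contact_force: [-0.3, -2.1, 6.6]
opening: 0.157
finger_force: 45.0
```

```bash
python3 - <<'E'
from h import *
s=get_state(); M=R.from_quat(s['eef_rot']).as_matrix(); print(s['tool_pos'],np.degrees(np.arctan2(M[1,0],M[0,0])),s['contact_force'],s['moment'],s['q'].round(2))
im,d,c=snap('wrist','w2.png')
E
```

```text
[0.57411445 0.22045196 0.06378252] 177.55863921253055 [-0.30546129 -2.10610731  6.57028786] [-0.36170797 -0.12484358 -0.01975737] [-0.07  1.01 -0.7   1.7   0.88  0.78  0.32]
```

View pics/w2.png

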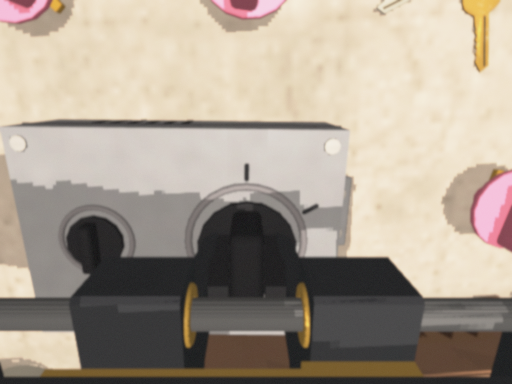

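The wing at (246,240) now lines up with the free mark at (247,172), parallel to the unit's x axis. I'll lift straight up.

Emit:
step_arm(
  motion=[
    {"dx": 0,"dy": 0,"dz": -0.1,"wx": 0,"wy": 0,"wz": 0,"claw": 0},
    {"dx": 0,"dy": 0,"dz": -0.2,"wx": 0,"wy": 0,"wz": 0,"claw": 0},
    {"dx": 0,"dy": 0,"dz": -0.35,"wx": 0,"wy": 0,"wz": 0,"claw": 0},
    {"dx": 0,"dy": 0,"dz": -0.6,"wx": 0,"wy": 0,"wz": 0,"claw": 0},
    {"dx": 0,"dy": 0,"dz": -0.9,"wx": 0,"wy": 0,"wz": 0,"claw": 0},
    {"dx": 0,"dy": 0,"dz": -1,"wx": 0,"wy": 0,"wz": 0,"claw": 0},
    {"dx": 0,"dy": 0,"dz": -1,"wx": 0,"wy": 0,"wz": 0,"claw": 0},
  ],
)

```text
clock: 7.35
tool_pos: [0.574, 0.2217, 0.1448]
eef_rot: [0.023, 1.0, 0.001, 0.001]
contact_force: [-0.6, -0.2, -1.7]
opening: 0.152
finger_force: 45.0
```

```bash
python3 - <<'E'
from h import *
s=get_state(); M=R.from_quat(s['eef_rot']).as_matrix(); print(s['tool_pos'],M.round(3).tolist(),s['contact_force'],s['opening'])
im,d,c=snap('scene'); cv2.imwrite('pics/s2.png',cv2.resize(im[100:300,120:420],(750,500))[:,:,::-1])
E
```

```text
[0.57396252 0.22166509 0.14484579] [[-0.999, 0.046, 0.002], [0.046, 0.999, 0.001], [-0.002, 0.001, -1.0]] [-0.58616577 -0.2310524  -1.65708356] 0.15195331575856064
```

View pics/s2.png

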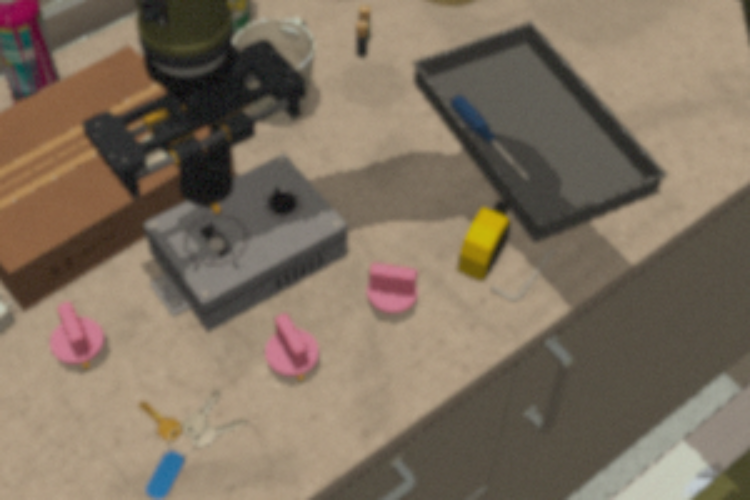

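Carrier is out and held above the unit (s2 shows it under the gripper at (205,170), holder empty at (215,235)). Now to the tray, target (0.507, -0.2025).

Emit:
step_arm(
  motion=[
    {"dx": 0.05,"dy": -0.4,"dz": 0,"wx": 0,"wy": 0,"wz": 0,"claw": 0},
    {"dx": 0.1,"dy": -0.9,"dz": 0,"wx": 0,"wy": 0,"wz": 0,"claw": 0},
  ],
)

```text
clock: 7.6
tool_pos: [0.5611, 0.1508, 0.1425]
eef_rot: [0.021, 1.0, 0.001, -0.001]
contact_force: [0.8, 0.0, -0.2]
opening: 0.156
finger_force: 45.0
```

Emit:
step_arm(
  motion=[
    {"dx": 0.05,"dy": -0.45,"dz": 0,"wx": 0,"wy": 0,"wz": 0,"claw": 0},
    {"dx": 0.1,"dy": -0.9,"dz": 0,"wx": 0,"wy": 0,"wz": 0,"claw": 0},
  ],
)

```text
clock: 7.8
tool_pos: [0.5497, 0.0761, 0.1421]
eef_rot: [0.023, 1.0, -0.0, -0.001]
contact_force: [0.7, -0.3, -0.4]
opening: 0.152
finger_force: 45.0
```

Emit:
step_arm(
  motion=[
    {"dx": 0.05,"dy": -0.45,"dz": 0,"wx": 0,"wy": 0,"wz": 0,"claw": 0},
    {"dx": 0.1,"dy": -0.9,"dz": 0,"wx": 0,"wy": 0,"wz": 0,"claw": 0},
  ],
)

```text
clock: 8.0
tool_pos: [0.5384, 0.0047, 0.1423]
eef_rot: [0.023, 1.0, -0.0, -0.001]
contact_force: [1.2, -1.0, -0.8]
opening: 0.151
finger_force: 45.0
```

Emit:
step_arm(
  motion=[
    {"dx": 0.05,"dy": -0.45,"dz": 0,"wx": 0,"wy": 0,"wz": 0,"claw": 0},
    {"dx": 0.1,"dy": -0.9,"dz": 0,"wx": 0,"wy": 0,"wz": 0,"claw": 0},
  ],
)

```text
clock: 8.2
tool_pos: [0.527, -0.0668, 0.1423]
eef_rot: [0.023, 1.0, -0.0, -0.001]
contact_force: [-0.2, 0.0, -1.9]
opening: 0.153
finger_force: 45.0
```

Emit:
step_arm(
  motion=[
    {"dx": 0.05,"dy": -0.45,"dz": 0,"wx": 0,"wy": 0,"wz": 0,"claw": 0},
    {"dx": 0.1,"dy": -0.9,"dz": 0,"wx": 0,"wy": 0,"wz": 0,"claw": 0},
  ],
)

```text
clock: 8.4
tool_pos: [0.5157, -0.1382, 0.1423]
eef_rot: [0.023, 1.0, 0.0, -0.001]
contact_force: [-0.2, -0.1, -1.1]
opening: 0.151
finger_force: 45.0
```

Emit:
step_arm(
  motion=[
    {"dx": 0.05,"dy": -0.4,"dz": 0,"wx": 0,"wy": 0,"wz": 0,"claw": 0},
    {"dx": 0.1,"dy": -0.84,"dz": 0,"wx": 0,"wy": 0,"wz": 0,"claw": 0},
    {"dx": 0.1,"dy": -0.84,"dz": 0.1,"wx": 0,"wy": 0,"wz": 0,"claw": 0},
    {"dx": 0.1,"dy": -0.84,"dz": 0.4,"wx": 0,"wy": 0,"wz": 0,"claw": 0},
    {"dx": 0.1,"dy": -0.84,"dz": 0.7,"wx": 0,"wy": 0,"wz": 0,"claw": 0},
    {"dx": 0.1,"dy": -0.84,"dz": 0.7,"wx": 0,"wy": 0,"wz": 0,"claw": 0},
    {"dx": 0.1,"dy": -0.84,"dz": 0.7,"wx": 0,"wy": 0,"wz": 0,"claw": 0},
  ],
)

```text
clock: 9.1
tool_pos: [0.5055, -0.2025, 0.087]
eef_rot: [0.022, 1.0, 0.001, -0.001]
contact_force: [0.1, 0.1, 0.9]
opening: 0.158
finger_force: 45.0
```

Emit:
step_arm(
  motion=[
    {"dx": 0,"dy": 0,"dz": 0.3,"wx": 0,"wy": 0,"wz": 0,"claw": 0},
    {"dx": 0,"dy": 0,"dz": 0.55,"wx": 0,"wy": 0,"wz": 0,"claw": 0},
    {"dx": 0,"dy": 0,"dz": 0.65,"wx": 0,"wy": 0,"wz": 0,"claw": 0},
    {"dx": 0,"dy": 0,"dz": 0.7,"wx": 0,"wy": 0,"wz": 0,"claw": 0},
    {"dx": 0,"dy": 0,"dz": 0.74,"wx": 0,"wy": 0,"wz": 0,"claw": 0},
    {"dx": 0,"dy": 0,"dz": 0.75,"wx": 0,"wy": 0,"wz": 0,"claw": 0},
    {"dx": 0,"dy": 0,"dz": 0.75,"wx": 0,"wy": 0,"wz": 0,"claw": 0},
    {"dx": 0,"dy": 0,"dz": 0.75,"wx": 0,"wy": 0,"wz": 0,"claw": 0},
  ],
)

```text
clock: 9.9
tool_pos: [0.5062, -0.203, 0.0326]
eef_rot: [0.023, 1.0, -0.002, 0.001]
contact_force: [-10.2, 1.0, 36.6]
opening: 0.152
finger_force: 45.0
```

Emit:
step_arm(
  motion=[
    {"dx": 0,"dy": 0,"dz": -0.08,"wx": 0,"wy": 0,"wz": 0,"claw": 0},
    {"dx": 0,"dy": 0,"dz": -0.08,"wx": 0,"wy": 0,"wz": 0,"claw": 0},
  ],
)

```text
clock: 10.1
tool_pos: [0.5073, -0.2035, 0.0359]
eef_rot: [0.023, 1.0, -0.0, 0.002]
contact_force: [-0.1, -0.5, -0.3]
opening: 0.15
finger_force: 45.0
```

```bash
python3 - <<'E'
from h import *
s=get_state(); print(s['tool_pos'],s['contact_force'],s['moment'])
a=snap('wrist')[0]; b=cv2.resize(snap('scene')[0][110:254,250:442],(512,384)); cv2.imwrite('pics/w3.png',cv2.resize(np.hstack([a,b]),(800,300))[:,:,::-1])
E
```

```text
[ 0.5073403  -0.20354565  0.03591038] [-0.14283783 -0.47172122 -0.25618156] [ 0.0472968  -0.14030563  0.0488963 ]
```

View pics/w3.png

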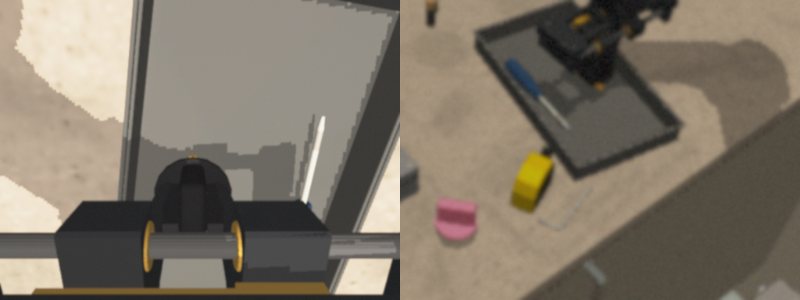

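The carrier is slightly tilted in the grip: the brass pin shows at (192,157), so its foot reached the floor early, but it is well inside the tray and clear of the screwdriver. I'll lower it to a light touch, then let go.

Emit:
step_arm(
  motion=[
    {"dx": 0,"dy": 0,"dz": 0.025,"wx": 0,"wy": 0,"wz": 0,"claw": 0},
    {"dx": 0,"dy": 0,"dz": 0.025,"wx": 0,"wy": 0,"wz": 0,"claw": 0},
  ],
  force=15,
)

```text
clock: 10.4
tool_pos: [0.5064, -0.2035, 0.0324]
eef_rot: [0.023, 1.0, -0.0, 0.0]
contact_force: [-0.9, -0.2, 8.6]
opening: 0.157
finger_force: 15.0
```

Emit:
step_arm(
  motion=[
    {"dx": 0,"dy": 0,"dz": 0,"wx": 0,"wy": 0,"wz": 0,"claw": 18},
    {"dx": 0,"dy": 0,"dz": 0,"wx": 0,"wy": 0,"wz": 0,"claw": 24},
    {"dx": 0,"dy": 0,"dz": 0,"wx": 0,"wy": 0,"wz": 0,"claw": 32},
    {"dx": 0,"dy": 0,"dz": 0,"wx": 0,"wy": 0,"wz": 0,"claw": 45},
    {"dx": 0,"dy": 0,"dz": 0,"wx": 0,"wy": 0,"wz": 0,"claw": 60},
    {"dx": 0,"dy": 0,"dz": 0,"wx": 0,"wy": 0,"wz": 0,"claw": 60},
    {"dx": 0,"dy": 0,"dz": 0,"wx": 0,"wy": 0,"wz": 0,"claw": 60},
  ],
)

```text
clock: 11.1
tool_pos: [0.5059, -0.2035, 0.0319]
eef_rot: [0.023, 1.0, -0.0, -0.0]
contact_force: [1.3, 0.2, 0.4]
opening: 0.674
finger_force: 0.0
```

Emit:
step_arm(
  motion=[
    {"dx": 0,"dy": 0,"dz": -0.2,"wx": 0,"wy": 0,"wz": 0,"claw": 60},
    {"dx": 0,"dy": 0,"dz": -0.5,"wx": 0,"wy": 0,"wz": 0,"claw": 60},
    {"dx": 0,"dy": 0,"dz": -1,"wx": 0,"wy": 0,"wz": 0,"claw": 60},
    {"dx": 0,"dy": 0,"dz": -1,"wx": 0,"wy": 0,"wz": 0,"claw": 60},
    {"dx": 0,"dy": 0,"dz": -1,"wx": 0,"wy": 0,"wz": 0,"claw": 60},
  ],
)

```text
clock: 11.6
tool_pos: [0.5063, -0.2038, 0.1126]
eef_rot: [0.023, 1.0, -0.0, 0.001]
contact_force: [0.4, 0.1, -0.8]
opening: 0.681
finger_force: 0.0
```

Emit:
step_arm(
  motion=[
    {"dx": 0,"dy": 0,"dz": -0.5,"wx": 0,"wy": 0,"wz": 0,"claw": 60},
    {"dx": 0,"dy": 0,"dz": -1,"wx": 0,"wy": 0,"wz": 0,"claw": 60},
    {"dx": 0,"dy": 0,"dz": -1,"wx": 0,"wy": 0,"wz": 0,"claw": 60},
    {"dx": 0,"dy": 0,"dz": -1,"wx": 0,"wy": 0,"wz": 0,"claw": 60},
  ],
)

```text
clock: 12.0
tool_pos: [0.5055, -0.2039, 0.1914]
eef_rot: [0.023, 1.0, -0.0, -0.0]
contact_force: [0.1, 0.3, -0.2]
opening: 0.681
finger_force: 0.0
```

```bash
python3 - <<'E'
from h import *
s=get_state(); print(s['tool_pos'],s['contact_force'],s['clock'])
a=snap('wrist')[0]; b=cv2.resize(snap('scene')[0][110:254,250:442],(512,384)); cv2.imwrite('pics/w4.png',cv2.resize(np.hstack([a,b]),(800,300))[:,:,::-1])
E
```

```text
[ 0.50553455 -0.2038724   0.19135376] [ 0.13724247  0.29526126 -0.23805475] 12.0
```

View pics/w4.png

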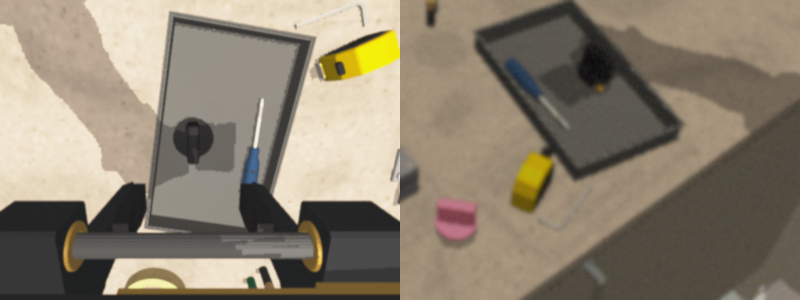

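The carrier stands inside the tray at (193,138), clear of the walls and screwdriver, and the gripper is well above it. I'll hand in.

```bash
python3 -c "
from h import *
print(workorder.finish_job())"
```

```text
the job is handed in; nothing more can be done
None
```

The large fuse carrier is out of the control unit and standing in the dark tray, released and clear of the gripper; I handed the job in at about 12 s, and no verdict was returned.

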